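# Earth the fingertips, then press the round key on the circuit board

## Task

Before working on the circuit board, touch the wide brass dome on the aluminium earthing block lightly with the fingertips and rest there for about half a second to discharge. Then press the round key on the board gently all the way in and let it come back out, and withdraw. Grasp and lift nothing, do not shift the board, and leave the other two keys, the two narrow brass posts and the other things on the bench alone.

Things in the scene. Friction and masses are not known exactly. Their poses are not given: they have to be found in the camera images.
- dome_top (a point): centre of the top of the sprung brass touch dome, 32 mm across, on the earthing block; about 49 mm above the bench and 19 mm above the block's top face when untouched. It gives way straight down, at most 8 mm.
- dome (a joint): how far the dome is pushed down, in m: 0 untouched, 0.008 fully down. Its spring needs about 1.5 N to start and 5 N fully down
- ground_block: fixed aluminium earthing block, 80 x 150 x 30 mm (x, y, z), origin at the centre of its underside. In its frame the dome stands at y = +45 mm, the two posts at y = -10 mm and y = -50 mm, all at x = 0. It is to the left or right of the robot's centre line, the circuit board on the other side
- post_mid: narrow brass binding post, 14 mm across at its foot and 9 mm above, 17 mm tall, on the block's top face next to the dome (55 mm from it); origin at its foot; rigid; not to be touched
- post_end: the same, farther along the block; not to be touched
- board: loose green circuit board on a black carrier tray, 160 x 130 mm (x, y), the green face 22 mm above the bench, 0.4 to 0.8 kg; origin at the centre of the underside. Along its -x edge (nearest the robot) stand three white keys in a row, 42 mm apart; chips and connectors (at most 34 mm above the bench) lie on its +x half
- round_top (a point): centre of the top of the round white key, 22 mm across, the middle one of the three; in the board's frame at x = -45 mm, y = 0; about 36.5 mm above the bench and 14.5 mm above the green face when untouched. It gives way straight down
- key_round (a joint): how far the round key is pressed, in m: 0 out, 0.005 fully in; its spring needs about 1.2 N to start and 4 N fully in, and returns it
- square_top (a point): centre of the top of the square white key, 20 x 20 mm, in the board's frame at x = -45 mm, y = +42 mm; same height; not to be pressed
- key_square (a joint): how far the square key is pressed, in m (0 out, 0.005 fully in)
- bar_top (a point): centre of the top of the long narrow white key, 34 mm (along the board's x) x 10 mm, in the board's frame at x = -45 mm, y = -42 mm; same height; not to be pressed
- key_bar (a joint): how far the long narrow key is pressed, in m (0 out, 0.005 fully in)
- meter: loose yellow hand-held multimeter lying on its back beyond the reel and the attenuator on the centre line, 190 x 92 mm, 51 mm tall; origin at the centre of its underside; a bystander
- reel: loose reel of solder standing upright near the centre line, 58 mm across, 46 mm tall; origin at the centre of its underside; a bystander
- attenuator: loose grey metal attenuator lying near the centre line, 60 x 26 x 26 mm with a steel connector 16 mm long at each end (along x); origin at the centre of its underside; a bystander
There are look-alikes about, which are no part of the job. What is shaped like the ground_block but black or purple is not meant.

How it is judged (in metres and radians):
On the way, in this order (a step that is already met when the one before it is completed fails the run):
1. the fingertips rest on the brass dome for at least 0.3 s (contact force between the fingers and dome above 0.3 N), for 0.3 s.
2. the round key is pressed in with the fingers (at least 3.5 of its 5 mm) (value of joint key_round above 0.0035 m and contact force between the fingers and key_round above 0.5 N), for 0.02 s.
At the end, for the whole second after the job is handed in: all three keys and the dome are back out (within 1 mm), the board lies flat and at rest within 10 mm of where it was, and meter, reel and attenuator lie within 10 mm of where they were (value of joint each of key_round, key_square, key_bar, dome below 0.001 m and distance of each of board, meter, reel, attenuator from where it was at the start of the episode below 0.01 m and angle between board's own z axis and vertical below 0.05 rad and linear speed of board below 0.01 m/s and angle between each of meter, reel, attenuator's own z axis and vertical below 0.1 rad); the robot touches nothing.
It fails at once if the square key or the long narrow key is pressed by more than 1.5 mm (value of joint any of key_square, key_bar above 0.0015 m).
It fails at once if a brass post is touched (over 1.5 N) (contact force between any of the fingers, the arm and post_mid above 1.5 N or contact force between any of the fingers, the arm and post_end above 1.5 N).
It fails at once if a bystander (meter, reel, attenuator) is touched (over 1.5 N) or moved by more than 15 mm (contact force between any of the fingers, the arm and meter above 1.5 N or contact force between any of the fingers, the arm and reel above 1.5 N or contact force between any of the fingers, the arm and attenuator above 1.5 N or distance of any of meter, reel, attenuator from where it was at the start of the episode above 0.015 m).
It fails at once if the dome, the board or its keys are struck or pushed with over 25 N (contact force between the fingers and dome above 25 N or contact force between the fingers and board above 25 N).
It fails at once if the board is lifted (over 6 mm), tipped (over 0.1 rad) or shifted (over 15 mm) (height (world z) of board above 0.006 m or angle between board's own z axis and vertical above 0.1 rad or distance of board from where it was at the start of the episode above 0.015 m).
It also fails if it takes over 42 s, if anything falls off the work surface, if the arm or the gripper's body presses on something with over 40 N, if the wrist force passes 120 N, or if a joint passes its speed limit or range.

## Robot

A 6-joint arm with a two-finger parallel gripper is mounted at the origin on the work surface. World frame = base frame: x ahead of the robot, y to its left, z up, the work surface at z = 0. Lengths are in m, angles in degrees, forces in N, time in s.
With the tool pointing down it reaches from about 0.35 to 0.875 m from the base axis. Payload 4.2 kg.
Tool frame: the origin (TCP) lies at the very end of the fingers, on their centre line; the grasp point (between the pads) lies 19 mm behind it; z points along the fingers, y is the line along which they close (so a half turn about z gives the same grasp; the last joint's range is limited). The gripper opens to 87 mm and grips with 3 to 60 N. Pads are 19 mm wide; open, the fingers measure 117 mm over their backs; the gripper's body (75 mm by 190 mm) begins 51 mm behind the grasp point.
Start: joints at [90.39, 22.042, 0.453, 0, -68.411, -14.817], TCP at [0.156, 0.605, 0.223] pointing down, gripper open.
Joint ranges: [-179.83, 179.83], [-69.29, 118.12], [-61.27, 80.66], [-181.25, 117.63], [-171.15, -9.14], [-177.46, 177.46]. Speed limits (degrees/s): [159.86, 159.86, 180, 180, 180, 180].

## Interface

Orientations are given as a 3x3 rotation matrix whose columns are the frame's x, y, z axes.
In Python, from station import * gives the robot as it stands.
- The arm moves only by the shell command python3 -m pendant 'ROWS'. ROWS is JSON, a list of rows, each an object of numbers: "x", "y", "z": the shift along the world's x, y, z normalised to -1 to 1, where 1 is 250 mm; "rx", "ry", "rz": the turn, a rotation vector about the world's x, y, z normalised to -1 to 1, where 1 is 180 degrees; "claw": the opening, from 0 (shut) to 1 (fully open). A call has exactly 8 rows; each row is the pose to reach, as a shift and turn from the pose commanded when the call began, turning the shorter way round; what a row does not reach only later rows make up. A row lasts 1/8 s, in which the tool goes at most 62.5 mm and 10.7 degrees, less where a joint would pass 70% of its speed; a pose out of reach is approached as far as the arm can. A call with a number of a shift or a turn outside -1 to 1 is refused whole. A call with a gripper value outside its range is refused whole. The fingers move at their own pace and stop on an object; the grip force is fixed at half the most. Time passes only in rows, so rows that repeat a pose let the fingers close, or fill a call up. It gives the time, the measured TCP pose, the force, the opening and the grip force at its end, in the units of the state.
- sense(): the state, without advancing time (a new reading comes with each control period).
- capture(name): name is "side" or "top"; returns a dict with "color" (420x560x3 uint8, red, green, blue), "mtx" (3x3 intrinsics, pixels), "world_to_cam" (4x4, takes a point from world to camera coordinates). Camera axes: x right, y up, looking along -z (the intrinsics and any distortion apply to the point x, -y, -z); pixel columns grow to the right and rows downward; lengths in m; the calibration is good to about 2 mm. A picture is of the moment at which its call begins. There is no depth.
- finish_job(): hands the job in; it is judged then, once.
Trained networks look in a picture, given as the dict that the camera call returned (one of the last four; its "shot" number tells which), for a name from the list of things; names that differ only in an ending like _2 or _b are one class to them, and where a whole thing is asked for, a point or a joint stands for the part that bears it (a point fixed in the world has none). Each returns a list of dicts, best first, with "conf" (0 to 1); they miss things now and then, are a little off and sometimes report something else, mostly with a low value. They report only what shows in the picture. A call takes as long as a camera call. They do not tell look-alikes from the thing itself.
- search_frame(picture, label): "centre" ([column, row] in pixels, amid what is visible of it).
- regions_of(picture, label): "region" (420x560 bool, what is visible of it) and "centre" ([column, row] in pixels, amid what is visible of it).
The state is a dict: "time_s": time; "joints": joint angles; "joint_velocities": joint speeds; "effort": joint torques, N m; "tcp_pos": TCP position; "ee_rot": TCP orientation; "wrist_force": force on the tool from outside, world axes, zero at the start; "moment": the same for the moment, N m; "gripper_width": opening from 0.0 (shut) to 1.0 (fully open); "gripper_force": force on a finger pad.
Only numpy, scipy, OpenCV 4.12 (cv2) and the standard library are available. Lean on these libraries where they do the work, as an engineer would, in place of code of your own. Each camera call takes 0.05 s, during which the arm holds its last target. There are 200 camera calls.

## Working session

There is one attempt and no reset: what is moved stays moved. The work goes in short steps, Python scripts to look and compute and a shell command to move; the robot and the scene stay as the last step left them, time stands still between calls to the robot, and variables do not carry over. Pictures are saved under pics/ and viewed, at most 10 in all, crops included, and the job is handed in when it is done.

```bash
mkdir -p pics; cat > h.py <<'E'
from station import *
import numpy as np, cv2
def ray(p,uv):
    M=np.array(p["world_to_cam"]);K=np.array(p["mtx"])
    d=np.linalg.solve(K,[uv[0],uv[1],1.]);d=np.array([d[0],-d[1],-d[2]])
    return -M[:3,:3].T@M[:3,3], M[:3,:3].T@d
def at(p,uv,z):
    o,d=ray(p,uv);return o+d*(z-o[2])/d[2]
def proj(p,X):
    M=np.array(p["world_to_cam"]);c=M[:3,:3]@np.array(X)+M[:3,3];q=np.array(p["mtx"])@[c[0],-c[1],-c[2]];return q[:2]/q[2]
E
python3 - <<'E'
from h import *
np.set_printoptions(precision=4,suppress=True)
H=dict(dome_top=.049,round_top=.0365,square_top=.0365,bar_top=.0365,post_mid=.04,post_end=.04,ground_block=.03,board=.022,reel=.046,attenuator=.02,meter=.05)
for n in("top","side"):
    p=capture(n);cv2.imwrite(f"pics/{n}0.png",p["color"][:,:,::-1]);print(n,[k for k in p], ray(p,(280,210))[0])
    for k,z in H.items():
        print(k,[(np.round(d["centre"]),round(d["conf"],2),at(p,d["centre"],z)[:2]) for d in search_frame(p,k)[:4]])
s=sense();print(s["time_s"],s["tcp_pos"],s["ee_rot"],s["gripper_width"],s["wrist_force"])
E
```

```text
top ['color', 'mtx', 'world_to_cam', 'shot'] [ 0.3936 -0.0076  1.021 ]
dome_top [(array([178., 280.]), 0.58, array([0.3341, 0.22  ])), (array([342., 128.]), 0.52, array([ 0.716 , -0.1749])), (array([356., 207.]), 0.49, array([ 0.5177, -0.2075]))]
round_top [(array([176., 206.]), 0.54, array([0.5131, 0.237 ]))]
square_top [(array([160., 207.]), 0.43, array([0.5091, 0.2749]))]
bar_top [(array([193., 207.]), 0.64, array([0.5104, 0.194 ]))]
post_mid []
post_end []
ground_block [(array([379., 305.]), 0.87, array([ 0.2797, -0.2665])), (array([369., 221.]), 0.73, array([ 0.4857, -0.2433])), (array([360., 140.]), 0.63, array([ 0.6939, -0.2223])), (array([191., 295.]), 0.58, array([0.2964, 0.1918]))]
board [(array([176., 190.]), 0.6, array([0.5547, 0.2425]))]
reel [(array([266., 243.]), 0.95, array([0.4253, 0.0126])), (array([190., 207.]), 0.67, array([0.5096, 0.1985]))]
attenuator [(array([279., 196.]), 0.75, array([ 0.5449, -0.0181]))]
meter [(array([278., 132.]), 0.84, array([ 0.7016, -0.0123]))]
side ['color', 'mtx', 'world_to_cam', 'shot'] [-0.0872 -0.798   1.0141]
dome_top [(array([281.
[... 751 characters left out ...]
.6795, -0.2395])), (array([281., 358.]), 0.91, array([ 0.271 , -0.2856])), (array([178., 229.]), 0.9, array([0.2843, 0.1834])), (array([349., 300.]), 0.67, array([ 0.4828, -0.2582]))]
board [(array([254., 182.]), 0.57, array([0.5524, 0.2305]))]
reel [(array([262., 243.]), 0.88, array([ 0.4213, -0.0035])), (array([238., 186.]), 0.3, array([0.4925, 0.2207]))]
attenuator [(array([304., 235.]), 0.78, array([ 0.5367, -0.0229]))]
meter [(array([353., 207.]), 0.79, array([ 0.6851, -0.043 ])), (array([347., 313.]), 0.65, array([ 0.4453, -0.2916]))]
1.2 [0.1557 0.6053 0.2226] [[ 0.9685 -0.2492  0.    ]
 [-0.2492 -0.9685  0.0001]
 [-0.     -0.0001 -1.    ]] 1.0000056108268698 [ 0.4813 -0.9872 -0.1106]
```

```bash
ls pics
```

```text
side0.png
top0.png
```

View pics/top0.png

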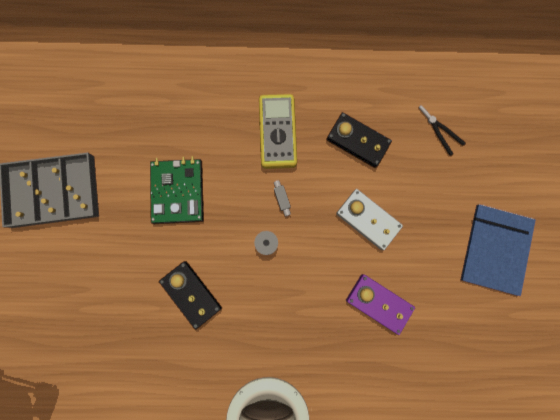

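View pics/side0.png

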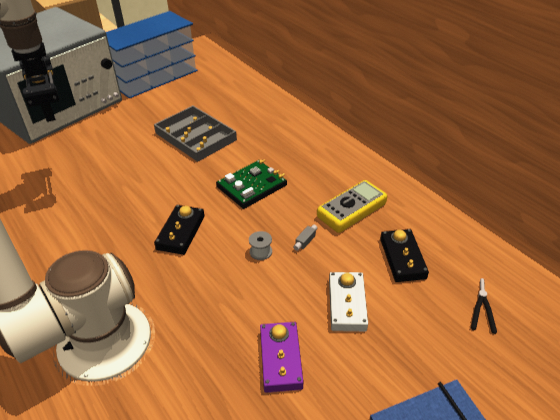

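The aluminium block is at top (370,220), side (348,300), with its dome at top (356,207) and side (347,280). The round key is at top about (175,208), side about (239,185). The black and purple blocks are look-alikes. Next I'll refine these in enlarged crops.

```bash
python3 - <<'E'
from h import *
np.set_printoptions(precision=4,suppress=True)
T=capture("top");S=capture("side")
def crop(p,u,v,w=34,h=26):return cv2.resize(p["color"][v-h:v+h,u-w:u+w,::-1],(400,300),interpolation=cv2.INTER_CUBIC)
cv2.imwrite("pics/c.png",np.vstack([np.hstack([crop(T,370,218),crop(T,177,200)]),np.hstack([crop(S,348,296),crop(S,244,186)])]))
def best(p,u,v,r,cond):
    c=cv2.cvtColor(p["color"],cv2.COLOR_RGB2HSV).astype(int);sub=c[v-r:v+r+1,u-r:u+r+1];m=cond(sub);y,x=np.nonzero(m);return (x.mean()+u-r,y.mean()+v-r,len(x))
br=lambda s:(s[...,1]>100)&(s[...,0]>10)&(s[...,0]<35)
wh=lambda s:(s[...,1]<60)&(s[...,2]>140)
for n,p,a,b in(("T",T,(356,207),(175,208)),("S",S,(347,281),(239,185))):
    d=best(p,*a,9,br);k=best(p,*b,6,wh)
    print(n,"dome",d,at(p,d[:2],.043),"key",k,at(p,k[:2],.0355))
E
```

```text
T dome (np.float64(356.43939393939394), np.float64(206.9318181818182), 132) [ 0.5182 -0.2101  0.043 ] key (np.float64(174.25806451612902), np.float64(207.25806451612902), 62) [0.51   0.2407 0.0355]
S dome (np.float64(346.8255033557047), np.float64(278.8523489932886), 149) [ 0.513  -0.2149  0.043 ] key (np.float64(238.8780487804878), np.float64(183.78048780487805), 41) [0.506  0.2357 0.0355]
```

View pics/c.png

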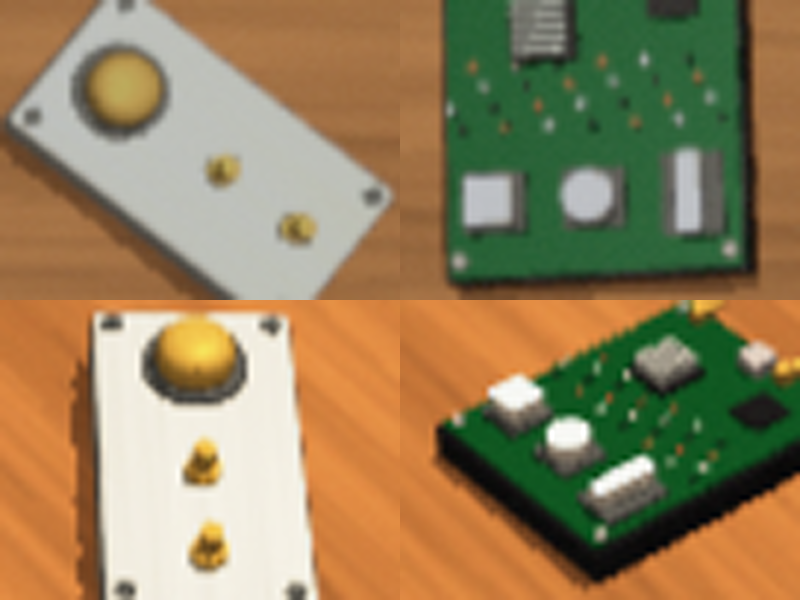

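The two views agree within a few mm:

| Target | x (m) | y (m) |
|---|---|---|
| Dome | 0.517 | -0.211 |
| Round key | 0.509 | 0.239 |

Their distances from the base are 0.56 m, so both are in reach. I'll shut the gripper and travel high.

```bash
python3 -m pendant '[{"x":0.12,"y":-0.12,"claw":0},{"x":0.25,"y":-0.25,"claw":0},{"x":0.38,"y":-0.38,"claw":0},{"x":0.5,"y":-0.5,"claw":0},{"x":0.65,"y":-0.65,"claw":0},{"x":0.8,"y":-0.8,"claw":0},{"x":0.92,"y":-0.92,"claw":0},{"x":1,"y":-1,"claw":0}]'
python3 -m pendant '[{"x":0.06,"y":-0.12,"claw":0},{"x":0.12,"y":-0.25,"claw":0},{"x":0.18,"y":-0.38,"claw":0},{"x":0.24,"y":-0.5,"claw":0},{"x":0.3,"y":-0.65,"claw":0},{"x":0.36,"y":-0.8,"claw":0},{"x":0.4,"y":-0.92,"claw":0},{"x":0.44,"y":-1,"claw":0}]'
python3 -m pendant '[{"y":-0.12,"claw":0},{"y":-0.25,"claw":0},{"y":-0.38,"claw":0},{"y":-0.5,"claw":0},{"y":-0.65,"claw":0},{"y":-0.8,"claw":0},{"y":-0.92,"claw":0},{"y":-1,"claw":0}]'
```

```text
$[0]: bad value
$[0]: bad value
$[0]: bad value
```

```bash
python3 -m pendant '[{"x":0.12,"y":-0.12,"z":0,"rx":0,"ry":0,"rz":0,"claw":0},{"x":0.25,"y":-0.25,"z":0,"rx":0,"ry":0,"rz":0,"claw":0},{"x":0.38,"y":-0.38,"z":0,"rx":0,"ry":0,"rz":0,"claw":0},{"x":0.5,"y":-0.5,"z":0,"rx":0,"ry":0,"rz":0,"claw":0},{"x":0.65,"y":-0.65,"z":0,"rx":0,"ry":0,"rz":0,"claw":0},{"x":0.8,"y":-0.8,"z":0,"rx":0,"ry":0,"rz":0,"claw":0},{"x":0.92,"y":-0.92,"z":0,"rx":0,"ry":0,"rz":0,"claw":0},{"x":1,"y":-1,"z":0,"rx":0,"ry":0,"rz":0,"claw":0}]'
```

```text
time_s: 2.3
tcp_pos: [0.4068, 0.3538, 0.2228]
ee_rot: [[0.968, -0.251, 0.0], [-0.251, -0.968, 0.0], [0.0, -0.0, -1.0]]
wrist_force: [-0.2, 0.8, 0.6]
gripper_width: 0.173
gripper_force: 0.0
```

```bash
python3 -m pendant '[{"x":0.06,"y":-0.12,"z":0,"rx":0,"ry":0,"rz":0,"claw":0},{"x":0.12,"y":-0.25,"z":0,"rx":0,"ry":0,"rz":0,"claw":0},{"x":0.18,"y":-0.38,"z":0,"rx":0,"ry":0,"rz":0,"claw":0},{"x":0.24,"y":-0.5,"z":0,"rx":0,"ry":0,"rz":0,"claw":0},{"x":0.3,"y":-0.65,"z":0,"rx":0,"ry":0,"rz":0,"claw":0},{"x":0.36,"y":-0.8,"z":0,"rx":0,"ry":0,"rz":0,"claw":0},{"x":0.4,"y":-0.92,"z":0,"rx":0,"ry":0,"rz":0,"claw":0},{"x":0.444,"y":-1,"z":0,"rx":0,"ry":0,"rz":0,"claw":0}]'
python3 -m pendant '[{"x":0,"y":-0.12,"z":0,"rx":0,"ry":0,"rz":0,"claw":0},{"x":0,"y":-0.25,"z":0,"rx":0,"ry":0,"rz":0,"claw":0},{"x":0,"y":-0.38,"z":0,"rx":0,"ry":0,"rz":0,"claw":0},{"x":0,"y":-0.5,"z":0,"rx":0,"ry":0,"rz":0,"claw":0},{"x":0,"y":-0.65,"z":0,"rx":0,"ry":0,"rz":0,"claw":0},{"x":0,"y":-0.8,"z":0,"rx":0,"ry":0,"rz":0,"claw":0},{"x":0,"y":-0.92,"z":0,"rx":0,"ry":0,"rz":0,"claw":0},{"x":0,"y":-1,"z":0,"rx":0,"ry":0,"rz":0,"claw":0}]'
```

```text
time_s: 3.3
tcp_pos: [0.5169, 0.1038, 0.2228]
ee_rot: [[0.968, -0.25, 0.0], [-0.25, -0.968, 0.0], [0.0, -0.0, -1.0]]
wrist_force: [-0.2, -0.1, -0.7]
gripper_width: 0.001
gripper_force: 0.0
time_s: 4.3
tcp_pos: [0.5165, -0.1461, 0.2227]
ee_rot: [[0.968, -0.25, 0.0], [-0.25, -0.968, -0.0], [0.0, 0.0, -1.0]]
wrist_force: [0.0, -0.1, 0.6]
gripper_width: 0.004
gripper_force: 0.0
```

```bash
python3 -m pendant '[{"x":0,"y":-0.13,"z":-0.05,"rx":0,"ry":0,"rz":0,"claw":0},{"x":0,"y":-0.26,"z":-0.15,"rx":0,"ry":0,"rz":0,"claw":0},{"x":0,"y":-0.26,"z":-0.27,"rx":0,"ry":0,"rz":0,"claw":0},{"x":0,"y":-0.26,"z":-0.39,"rx":0,"ry":0,"rz":0,"claw":0},{"x":0,"y":-0.26,"z":-0.5,"rx":0,"ry":0,"rz":0,"claw":0},{"x":0,"y":-0.26,"z":-0.58,"rx":0,"ry":0,"rz":0,"claw":0},{"x":0,"y":-0.26,"z":-0.63,"rx":0,"ry":0,"rz":0,"claw":0},{"x":0,"y":-0.26,"z":-0.64,"rx":0,"ry":0,"rz":0,"claw":0}]'
python3 - <<'E'
from h import *
T=capture("top");S=capture("side")
def crop(p,u,v,w=34,h=26):return cv2.resize(p["color"][v-h:v+h,u-w:u+w,::-1],(400,300),interpolation=cv2.INTER_CUBIC)
cv2.imwrite("pics/d.png",np.hstack([crop(T,365,214),crop(S,348,280)]))
s=sense();print(s["tcp_pos"],s["wrist_force"],proj(S,s["tcp_pos"]))
E
```

```text
time_s: 5.3
tcp_pos: [0.5165, -0.2097, 0.062]
ee_rot: [[0.968, -0.249, -0.001], [-0.249, -0.968, 0.0], [-0.001, 0.0, -1.0]]
wrist_force: [-0.4, 0.3, 0.9]
gripper_width: 0.001
gripper_force: 0.0
[ 0.51708859 -0.20979031  0.06291318] [ 0.33763319  0.17708248 -0.76811755] [347.27872714 271.05285107]
```

View pics/d.png

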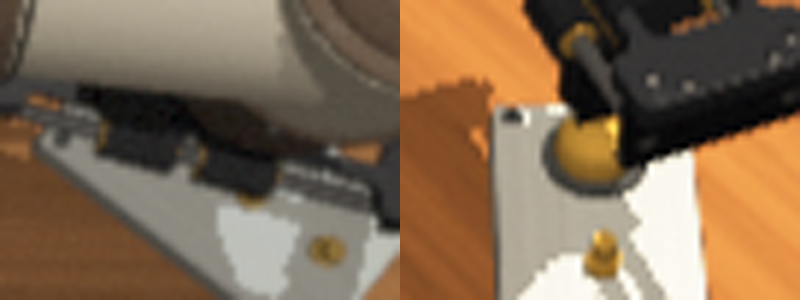

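The fingertips (side crop at 590,115) are over the dome and clear of the post at (605,255). Now a gentle descent and rest.

```bash
python3 -m pendant '[{"x":0,"y":0,"z":-0.02,"rx":0,"ry":0,"rz":0,"claw":0},{"x":0,"y":0,"z":-0.04,"rx":0,"ry":0,"rz":0,"claw":0},{"x":0,"y":0,"z":-0.052,"rx":0,"ry":0,"rz":0,"claw":0},{"x":0,"y":0,"z":-0.06,"rx":0,"ry":0,"rz":0,"claw":0},{"x":0,"y":0,"z":-0.066,"rx":0,"ry":0,"rz":0,"claw":0},{"x":0,"y":0,"z":-0.07,"rx":0,"ry":0,"rz":0,"claw":0},{"x":0,"y":0,"z":-0.07,"rx":0,"ry":0,"rz":0,"claw":0},{"x":0,"y":0,"z":-0.07,"rx":0,"ry":0,"rz":0,"claw":0}]'
```

```text
time_s: 6.4
tcp_pos: [0.5166, -0.2097, 0.0452]
ee_rot: [[0.968, -0.249, -0.0], [-0.249, -0.968, -0.0], [-0.0, 0.0, -1.0]]
wrist_force: [-1.2, 0.1, 2.2]
gripper_width: 0.008
gripper_force: 1.5
```

```bash
python3 -m pendant '[{"x":0,"y":0,"z":-0.004,"rx":0,"ry":0,"rz":0,"claw":0},{"x":0,"y":0,"z":-0.006,"rx":0,"ry":0,"rz":0,"claw":0},{"x":0,"y":0,"z":-0.006,"rx":0,"ry":0,"rz":0,"claw":0},{"x":0,"y":0,"z":-0.006,"rx":0,"ry":0,"rz":0,"claw":0},{"x":0,"y":0,"z":-0.006,"rx":0,"ry":0,"rz":0,"claw":0},{"x":0,"y":0,"z":-0.006,"rx":0,"ry":0,"rz":0,"claw":0},{"x":0,"y":0,"z":-0.006,"rx":0,"ry":0,"rz":0,"claw":0},{"x":0,"y":0,"z":-0.006,"rx":0,"ry":0,"rz":0,"claw":0}]'
python3 - <<'E'
from h import *
f=[]
for i in range(5): capture("top"); f.append(sense()["wrist_force"])
print(np.round(f,1),sense()["tcp_pos"],sense()["time_s"])
E
```

```text
time_s: 7.4
tcp_pos: [0.5166, -0.2097, 0.0435]
ee_rot: [[0.968, -0.249, -0.0], [-0.249, -0.968, 0.0], [-0.0, 0.0, -1.0]]
wrist_force: [-1.4, 0.5, 4.7]
gripper_width: 0.004
gripper_force: 1.8
[[-1.3  0.7  3.1]
 [-0.5  0.4  3.3]
 [-1.   1.   4.4]
 [-2.6  1.   4. ]
 [-1.7 -0.1  5. ]] [ 0.51667729 -0.2097186   0.04354934] 7.65
```

The dome gives about 4 N of resistance, and the hold was over 1 s. Lifting straight up and crossing over to the key.

```bash
python3 -m pendant '[{"x":0,"y":0,"z":0.02,"rx":0,"ry":0,"rz":0,"claw":0},{"x":0,"y":0,"z":0.06,"rx":0,"ry":0,"rz":0,"claw":0},{"x":0,"y":0,"z":0.14,"rx":0,"ry":0,"rz":0,"claw":0},{"x":0,"y":0,"z":0.26,"rx":0,"ry":0,"rz":0,"claw":0},{"x":0,"y":0,"z":0.4,"rx":0,"ry":0,"rz":0,"claw":0},{"x":0,"y":0,"z":0.53,"rx":0,"ry":0,"rz":0,"claw":0},{"x":0,"y":0.02,"z":0.6,"rx":0,"ry":0,"rz":0,"claw":0},{"x":0,"y":0.08,"z":0.64,"rx":0,"ry":0,"rz":0,"claw":0}]'
python3 -m pendant '[{"x":0,"y":0.12,"z":0,"rx":0,"ry":0,"rz":0,"claw":0},{"x":0,"y":0.25,"z":0,"rx":0,"ry":0,"rz":0,"claw":0},{"x":0,"y":0.38,"z":0,"rx":0,"ry":0,"rz":0,"claw":0},{"x":0,"y":0.5,"z":0,"rx":0,"ry":0,"rz":0,"claw":0},{"x":0,"y":0.63,"z":0,"rx":0,"ry":0,"rz":0,"claw":0},{"x":0,"y":0.76,"z":0,"rx":0,"ry":0,"rz":0,"claw":0},{"x":0,"y":0.88,"z":0,"rx":0,"ry":0,"rz":0,"claw":0},{"x":0,"y":1,"z":0,"rx":0,"ry":0,"rz":0,"claw":0}]'
python3 -m pendant '[{"x":0,"y":0.1,"z":0,"rx":0,"ry":0,"rz":0,"claw":0},{"x":0,"y":0.2,"z":0,"rx":0,"ry":0,"rz":0,"claw":0},{"x":-0.01,"y":0.3,"z":0,"rx":0,"ry":0,"rz":0,"claw":0},{"x":-0.02,"y":0.4,"z":0,"rx":0,"ry":0,"rz":0,"claw":0},{"x":-0.03,"y":0.5,"z":0,"rx":0,"ry":0,"rz":0,"claw":0},{"x":-0.03,"y":0.6,"z":0,"rx":0,"ry":0,"rz":0,"claw":0},{"x":-0.03,"y":0.68,"z":0,"rx":0,"ry":0,"rz":0,"claw":0},{"x":-0.03,"y":0.71,"z":0,"rx":0,"ry":0,"rz":0,"claw":0}]'
python3 - <<'E'
from h import *
f=[]
for i in range(2): T=capture("top"); s=sense();f.append(s["tcp_pos"])
print(np.mean(f,0))
S=capture("side");print([at(S,d["centre"],.0365)[:2] for d in search_frame(S,"round_top")[:1]])
E
```

```text
time_s: 8.65
tcp_pos: [0.5171, -0.1896, 0.2049]
ee_rot: [[0.968, -0.25, 0.002], [-0.25, -0.968, -0.0], [0.002, -0.001, -1.0]]
wrist_force: [-0.4, 0.1, 0.1]
gripper_width: 0.007
gripper_force: 0.0
time_s: 9.65
tcp_pos: [0.516, 0.0619, 0.2031]
ee_rot: [[0.969, -0.249, -0.001], [-0.249, -0.969, -0.0], [-0.001, 0.0, -1.0]]
wrist_force: [-0.0, -0.4, 1.0]
gripper_width: 0.007
gripper_force: 0.0
time_s: 10.65
tcp_pos: [0.5088, 0.239, 0.2032]
ee_rot: [[0.969, -0.248, -0.001], [-0.248, -0.969, -0.0], [-0.0, 0.0, -1.0]]
wrist_force: [-0.3, -1.3, -0.9]
gripper_width: 0.008
gripper_force: 0.0
[0.50895159 0.23869161 0.20323509]
[]
```

```bash
python3 -m pendant '[{"x":0,"y":0,"z":-0.08,"rx":0,"ry":0,"rz":0,"claw":0},{"x":0,"y":0,"z":-0.2,"rx":0,"ry":0,"rz":0,"claw":0},{"x":0,"y":0,"z":-0.33,"rx":0,"ry":0,"rz":0,"claw":0},{"x":0,"y":0,"z":-0.45,"rx":0,"ry":0,"rz":0,"claw":0},{"x":0,"y":0,"z":-0.54,"rx":0,"ry":0,"rz":0,"claw":0},{"x":0,"y":0,"z":-0.59,"rx":0,"ry":0,"rz":0,"claw":0},{"x":0,"y":0,"z":-0.615,"rx":0,"ry":0,"rz":0,"claw":0},{"x":0,"y":0,"z":-0.62,"rx":0,"ry":0,"rz":0,"claw":0}]'
python3 - <<'E'
from h import *
T=capture("top");S=capture("side")
def crop(p,u,v,w=34,h=26):return cv2.resize(p["color"][v-h:v+h,u-w:u+w,::-1],(400,300),interpolation=cv2.INTER_CUBIC)
cv2.imwrite("pics/e.png",np.hstack([crop(T,177,200),crop(S,244,182)]))
print(sense()["tcp_pos"])
E
```

```text
time_s: 11.85
tcp_pos: [0.5095, 0.2378, 0.0488]
ee_rot: [[0.968, -0.249, 0.001], [-0.249, -0.968, 0.0], [0.0, -0.0, -1.0]]
wrist_force: [0.1, -0.1, -0.1]
gripper_width: 0.007
gripper_force: 0.0
[0.50961845 0.2380331  0.0491856 ]
```

View pics/e.png

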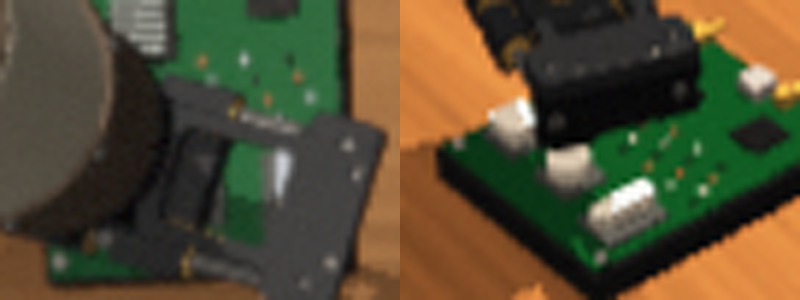

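The fingertips are over the round key, with the square key at crop (515,120) and the bar at (620,205) clear. Pressing gently.

```bash
python3 -m pendant '[{"x":0,"y":0,"z":-0.02,"rx":0,"ry":0,"rz":0,"claw":0},{"x":0,"y":0,"z":-0.038,"rx":0,"ry":0,"rz":0,"claw":0},{"x":0,"y":0,"z":-0.048,"rx":0,"ry":0,"rz":0,"claw":0},{"x":0,"y":0,"z":-0.054,"rx":0,"ry":0,"rz":0,"claw":0},{"x":0,"y":0,"z":-0.059,"rx":0,"ry":0,"rz":0,"claw":0},{"x":0,"y":0,"z":-0.063,"rx":0,"ry":0,"rz":0,"claw":0},{"x":0,"y":0,"z":-0.066,"rx":0,"ry":0,"rz":0,"claw":0},{"x":0,"y":0,"z":-0.066,"rx":0,"ry":0,"rz":0,"claw":0}]'
python3 - <<'E'
from h import *
f=[];t=[]
for i in range(4): capture("top"); s=sense();f.append(s["wrist_force"]);t.append(s["tcp_pos"])
print(np.mean(f,0),np.mean(t,0))
E
```

```text
time_s: 12.95
tcp_pos: [0.509, 0.2377, 0.0321]
ee_rot: [[0.968, -0.249, -0.0], [-0.249, -0.968, -0.0], [-0.0, 0.0, -1.0]]
wrist_force: [-3.0, 0.1, 3.4]
gripper_width: 0.007
gripper_force: 1.9
[-2.34186046 -0.20282614  4.00920006] [0.50901712 0.23767059 0.0320989 ]
```

```bash
python3 -m pendant '[{"x":0,"y":0,"z":-0.002,"rx":0,"ry":0,"rz":0,"claw":0},{"x":0,"y":0,"z":-0.004,"rx":0,"ry":0,"rz":0,"claw":0},{"x":0,"y":0,"z":-0.004,"rx":0,"ry":0,"rz":0,"claw":0},{"x":0,"y":0,"z":-0.004,"rx":0,"ry":0,"rz":0,"claw":0},{"x":0,"y":0,"z":-0.004,"rx":0,"ry":0,"rz":0,"claw":0},{"x":0,"y":0,"z":-0.004,"rx":0,"ry":0,"rz":0,"claw":0},{"x":0,"y":0,"z":-0.004,"rx":0,"ry":0,"rz":0,"claw":0},{"x":0,"y":0,"z":-0.004,"rx":0,"ry":0,"rz":0,"claw":0}]'
python3 - <<'E'
from h import *
f=[];t=[]
for i in range(4): capture("top"); s=sense();f.append(s["wrist_force"]);t.append(s["tcp_pos"])
print(np.mean(f,0),np.mean(t,0))
E
```

```text
time_s: 14.15
tcp_pos: [0.5091, 0.2377, 0.0319]
ee_rot: [[0.969, -0.249, -0.0], [-0.249, -0.969, -0.0], [-0.0, 0.0, -1.0]]
wrist_force: [-5.1, -1.1, 8.2]
gripper_width: 0.003
gripper_force: 4.4
[-4.30701847 -0.98740586  8.63707321] [0.5090463  0.23768716 0.03185205]
```

The force rose from 4 to 8.6 N with almost no travel, so the key is at its stop. Withdrawing.

```bash
python3 -m pendant '[{"x":0,"y":0,"z":0.01,"rx":0,"ry":0,"rz":0,"claw":0},{"x":0,"y":0,"z":0.025,"rx":0,"ry":0,"rz":0,"claw":0},{"x":0,"y":0,"z":0.06,"rx":0,"ry":0,"rz":0,"claw":0},{"x":0,"y":0,"z":0.14,"rx":0,"ry":0,"rz":0,"claw":0},{"x":0,"y":0,"z":0.26,"rx":0,"ry":0,"rz":0,"claw":0},{"x":0,"y":0,"z":0.4,"rx":0,"ry":0,"rz":0,"claw":0},{"x":0,"y":0,"z":0.54,"rx":0,"ry":0,"rz":0,"claw":0},{"x":0,"y":0,"z":0.64,"rx":0,"ry":0,"rz":0,"claw":0}]'
python3 -m pendant '[{"x":-0.1,"y":0.1,"z":0,"rx":0,"ry":0,"rz":0,"claw":0},{"x":-0.2,"y":0.2,"z":0,"rx":0,"ry":0,"rz":0,"claw":0},{"x":-0.3,"y":0.35,"z":0,"rx":0,"ry":0,"rz":0,"claw":0},{"x":-0.4,"y":0.5,"z":0,"rx":0,"ry":0,"rz":0,"claw":0},{"x":-0.5,"y":0.65,"z":0,"rx":0,"ry":0,"rz":0,"claw":0},{"x":-0.6,"y":0.8,"z":0,"rx":0,"ry":0,"rz":0,"claw":0},{"x":-0.6,"y":0.85,"z":0,"rx":0,"ry":0,"rz":0,"claw":0},{"x":-0.6,"y":0.85,"z":0,"rx":0,"ry":0,"rz":0,"claw":0}]'
python3 - <<'E'
from h import *
T=capture("top");S=capture("side")
a=cv2.imread("pics/side0.png");print(np.abs(a[155:330,215:400].astype(int)-S["color"][155:330,215:400,::-1]).max(2).__gt__(60).sum())
cv2.imwrite("pics/f.png",S["color"][:,:,::-1])
E
```

```text
time_s: 15.35
tcp_pos: [0.51, 0.2383, 0.1933]
ee_rot: [[0.968, -0.249, 0.003], [-0.249, -0.968, 0.002], [0.002, -0.003, -1.0]]
wrist_force: [-0.0, -0.1, -0.6]
gripper_width: 0.003
gripper_force: 0.0
time_s: 16.35
tcp_pos: [0.3594, 0.4509, 0.191]
ee_rot: [[0.969, -0.248, 0.0], [-0.248, -0.969, 0.0], [0.0, -0.0, -1.0]]
wrist_force: [1.1, -0.2, 0.4]
gripper_width: 0.006
gripper_force: 0.0
0
```

View pics/f.png

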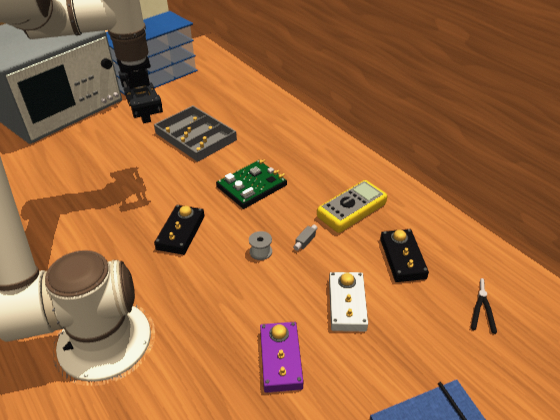

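The board (side 252,183), keys, dome (347,280) and bystanders look as they did at the start. No pixels in that region changed, and the arm is clear.

```bash
python3 -c "
from station import *
print(finish_job())"
```

```text
the job is handed in; nothing more can be done
None
```

I rested the fingertips on the brass dome for over a second at about 4 N, pressed the round key to its stop (about 9 N) and withdrew; the last picture shows the board and bystanders where they were, and the job is handed in (no verdict was returned).

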